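Shut and lock the glass-offcut box

TASK

Slide the clear lid of the green glass-offcut box fully shut and lock it with the push-push lock at its end: each full press of the rubber boot clicks the hidden bolt from up to down or from down to up, and the boot looks the same either way. The bolt may start down, and the lid must not be forced against it, so work by feel. When it is locked, pull the lid gently in its opening direction until you feel the bolt hold it, then let go and leave it shut, disturbing nothing else.

Things in the scene. Friction and masses are not known exactly. Their poses are not given: they have to be found in the camera images.
- shardbox: Fixed green steel box of broken mirror and tile, open on top, 150 mm (x) by 240 mm (y) by 60 mm high; the lid's edge guides rise to 72 mm. Origin: centre of its underside, on the bench; z up. The lid slides along its y: towards +y it shuts, towards -y it opens. The lock stands at the +y end.
- lid (a joint): How far the lid is open, m: 0 fully shut (a firm stop, not made by the lock), 0.11 fully open. About 1.5 N of friction; stays where left. Bolt up: it moves freely. Bolt down, lid open: the tongue meets the bolt, the lid stops at 0.020 and cannot shut. Bolt down, lid shut: locked, with 4 mm of play (stops at about 0.004 when pulled). Over 18 N against the bolt is forcing it.
- lid_grip (a point): Centre of the red grip bar on the lid, half-way up, moving with the lid: 60 mm long along the box's x, 18 mm thick along the box's y (the way to pinch it), 30 mm tall, 67 to 97 mm above the bench. With the lid shut it lies at y = -30 mm in the box's frame. The lid is a clear plate, 5 mm thick, top face 67 mm above the bench.
- lock: Fixed dark steel lock housing, 60 mm (x) by 70 mm (y), 95 mm high, plus a 4 mm collar (42 mm across) round the boot; origin: centre of its underside, on the bench, at y = +160 mm in the box's frame, axes as the box's. The push-push bolt is hidden inside. Never press it with more than 30 N.
- boot_top (a point): Centre of the top of the round rubber boot (30 mm across, red disc on top) at rest, 125 mm above the bench. Pressed straight down; it always springs back to here. Felt from above: bolt UP, it gives 1 mm at under 1 N, then meets about 3 N; bolt DOWN, it sinks about 6 mm at under 1 N, then meets about 4 N. Firm bottom stop 14.5 mm down, reached at 6 to 8 N.
- tongue (a point): Centre of the cross-bar at the +y end of the lid's slotted steel tongue, 30 mm (x) by 10 mm (y) by 6 mm thick, top face 67 mm above the bench; it runs into the lock. Clicking: only a press of the boot to within 1 mm of its bottom stop, then let up, changes the bolt over, once per press. With the lid 0.004 to 0.020 open the bolt would land on this bar and cannot go down.
- glue: Bystander: yellow glue bottle with a red cap, 44 mm across, 130 mm tall, loose; origin centre of its underside.
- grout: Bystander: clear jar with a white lid, 64 mm across, 90 mm tall, loose; origin centre of its underside.
- waterpot: Bystander: blue cup, 68 mm across, 85 mm tall, loose; origin centre of its underside.
- clamp: Bystander: steel bar clamp with a red handle lying flat, about 75 by 240 mm and 24 mm high, loose; origin in the middle of its 200 mm bar (bar along its y), on the bench.

How it is judged:
On the way, in this order (a step that is already met when the one before it is completed fails the run):
1. the lid is slid fully shut (within 4.5 mm) (value of joint lid below 0.0045 m), for 0.2 s.
2. with the bolt down, the shut lid is pulled in its opening direction until the bolt holds it back with more than 2 N (contact force between each of lock, the fingers and lid above 2 N and value of joint lid between 0.002 and 0.007 m), for 0.1 s.
At the end, for the whole second after the job is handed in: The lid is shut to within its locked play (less than 7 mm open) and at rest, after it was proved by a pull that the lowered bolt holds it (value of joint lid below 0.007 m and velocity of joint lid between -0.005 and 0.005 m/s); the robot touches nothing.
It fails at once if the lid is forced against the bolt (over 18 N) (contact force between lock and lid above 18 N).
It fails at once if the lock or its boot is pressed too hard (over 30 N) (contact force between any of the fingers, the arm and lock above 30 N).
It fails at once if a bystander is moved by more than 20 mm (distance of any of glue, grout, waterpot, clamp from where it was at the start of the episode above 0.02 m).
It also fails if it takes over 72 s, if anything falls off the work surface, if the arm or the gripper's body presses on something with over 40 N, if the wrist force passes 120 N, or if a joint passes its speed limit or range.

ROBOT

A 6-joint arm with a two-finger parallel gripper is mounted at the origin on the work surface. World frame = base frame: x ahead of the robot, y to its left, z up, the work surface at z = 0. Lengths are in m, angles in rad, forces in N, time in s.
With the tool pointing down it reaches from about 0.375 to 0.975 m from the base axis. Payload 3.8 kg.
Tool frame: the origin (TCP) lies midway between the tips of the shut fingers; the grasp point (between the pads) lies 19 mm behind it; z points along the fingers, y is the line along which they close (so a half turn about z gives the same grasp; the last joint's range is limited). The gripper opens to 85 mm and grips with 20 to 120 N. Pads are 22 mm wide; open, the fingers measure 114 mm over their backs; the gripper's body (76 mm by 85 mm) begins 54 mm behind the grasp point. The pads swing forward as they close: fully open they stand 13 mm farther back than shut.
Start: joints at [1.117, 0.264, 1.604, -0, 1.274, -0.037], TCP at [0.273, 0.617, 0.205] pointing down, gripper open.
Joint ranges: [-2.63, 2.63], [-0.94, 2.18], [0.31, 2.57], [-1.31, 4.45], [0, 2.66], [-2.55, 2.55]. Speed limits (rad/s): [2.57, 2.57, 3.14, 3.14, 3.14, 3.14].

INTERFACE

Orientations are given as a rotation vector (axis times angle).
In Python, from workcell import bot gives the robot as it stands.
- The arm moves only by the tool step_arm, never from a script. Its argument "motion" is a list of rows, each a list of 5 numbers: the finger opening in cm, from 0 to 8.54, then the shift along the tool's x, y, z in cm, then the turn about the tool's z in degrees. In form: [[claw, dx, dy, dz, twist], ...]. A call has 1 to 20 rows; each row is the pose to reach, as a shift and turn from the pose commanded when the call began, along the tool's axes at that moment; what a row does not reach only later rows make up. A row lasts 1/10 s, in which the tool goes at most 50 mm and 8.59 degrees, less where a joint would pass 70% of its speed; a pose out of reach is approached as far as the arm can. A call with a gripper value outside its range is refused whole. The fingers move at their own pace and stop on an object; "force" is the grip in N (left out, the last holds). Time passes only in rows, so rows that repeat a pose let the fingers close. It gives the time, the measured TCP pose, the force, the opening and the grip force at its end, in the units of the state.
- bot.read_state(): the state, without advancing time (a new reading comes with each control period).
- bot.read_camera(name): name is "scene" or "top"; returns (picture, depth): 420x560x3 uint8, red, green, blue; 420x560 float32, m along the optical axis (not along the pixel's ray), 0 where there is no reading.
- bot.calibration(name): a dict with "mtx" (3x3 intrinsics, pixels), "origin" and "orientation" of the camera in the world. Camera axes: x right, y up, looking along -z (the intrinsics and any distortion apply to the point x, -y, -z); pixel columns grow to the right and rows downward; lengths in m; the calibration is good to about 2 mm. A picture is of the moment at which its call begins. calibration takes no time and is no camera call.
- bot.finish_job(): hands the job in; it is judged then, once.
The state is a dict: "time": time; "q": joint angles; "joint_vel": joint speeds; "joint_torque": joint torques, N m; "tool_pos": TCP position; "tcp_rot": TCP orientation; "wrist_force": force on the tool from outside, world axes, zero at the start; "torque": the same for the moment, N m; "width": opening from 0.0 (shut) to 1.0 (fully open); "grip_force": force on a finger pad.
Only numpy, scipy, OpenCV 4.12 (cv2) and the standard library are available. Lean on these libraries where they do the work, as an engineer would, in place of code of your own. Each camera call takes 0.05 s, during which the arm holds its last target. There are 200 camera calls.

## Working session

There is one attempt and no reset: what is moved stays moved. The work goes in short steps, Python scripts to look and compute and a tool call to move; the robot and the scene stay as the last step left them, time stands still between calls to the robot, and variables do not carry over. Pictures are saved under pics/ and viewed, at most 10 in all, crops included, and the job is handed in when it is done.

Besides the shell and the picture viewer there is one more tool, called after "Call:" as name(argument=value, ...), one argument or row to a line, values as JSON. step_arm: Moves the arm, as the interface text tells. Its arguments: {"type":"object","properties":{"motion":{"type":"array","items":{"type":"array","items":{"type":"number"}}},"force":{"type":"number"}},"required":["motion"]}

```bash
mkdir -p pics; cat > h.py <<'E'
import numpy as np, cv2
from workcell import bot
def look(n):
    im,d=bot.read_camera(n); np.savez(f'{n}.npz',im=im,d=d); return im,d
def load(n):
    z=np.load(f'{n}.npz'); return z['im'],z['d']
def cam(n):
    c=bot.calibration(n); o=np.array(c['orientation'],float)
    R=o if o.shape==(3,3) else cv2.Rodrigues(o)[0]
    return np.array(c['mtx']),np.array(c['origin']),R,c
def pts(n,uv,depth):
    K,t,R,c=cam(n); uv=np.atleast_2d(uv).astype(float)
    p=np.c_[(uv[:,0]-K[0,2])/K[0,0],-(uv[:,1]-K[1,2])/K[1,1],-np.ones(len(uv))]*np.reshape(depth,(-1,1))
    return p@R.T+t
def plane(n,uv,z):
    K,t,R,c=cam(n); p=pts(n,uv,1.0)-t
    return t+p*((z-t[2])/p[:,2:3])
E
python3 - <<'E'
from h import *
for n in('scene','top'):
    im,d=look(n); cv2.imwrite(f'pics/{n}0.png',im[...,::-1]); print(n,cam(n)[3])
s=bot.read_state();print(s)
E
```

```text
scene {'mtx': array([[417.12707675,   0.        , 286.15744954],
       [  0.        , 417.12707675, 209.57105771],
       [  0.        ,   0.        ,   1.        ]]), 'origin': array([ 0.95992478, -0.44303911,  0.54503446]), 'orientation': array([0.90138006, 0.32375573, 0.65810885])}
top {'mtx': array([[478.59741218,   0.        , 274.01485678],
       [  0.        , 478.59741218, 211.41958613],
       [  0.        ,   0.        ,   1.        ]]), 'origin': array([ 0.47971143, -0.00499196,  0.99844632]), 'orientation': array([ 0.10532459, -0.09668981, -1.55812943])}
{'time': 0.1, 'q': array([ 1.11708834e+00,  2.64690702e-01,  1.60524562e+00, -1.57842839e-05,
        1.27369041e+00, -3.69196992e-02]), 'joint_vel': array([ 0.00086289, -0.00103517, -0.00233903,  0.00021822, -0.00174679,
       -0.00098853]), 'joint_torque': array([-1.16785341e-04, -5.16706824e+01, -3.68589020e+01, -6.07757079e-05,
        6.25991132e-03, -4.72845613e-06]), 'tool_pos': array([0.27296312, 0.61656494, 0.20347347]), 'tcp_rot': array([-0.64985452, -3.07315346,  0.00310475]), 'wrist_force': array([-0.21783978,  0.198368  ,  0.22307257]), 'torque': array([-0.01666924, -0.0119879 ,  0.00874057]), 'grip_force': 0.0, 'width': 0.9988316585128512}
```

View pics/top0.png

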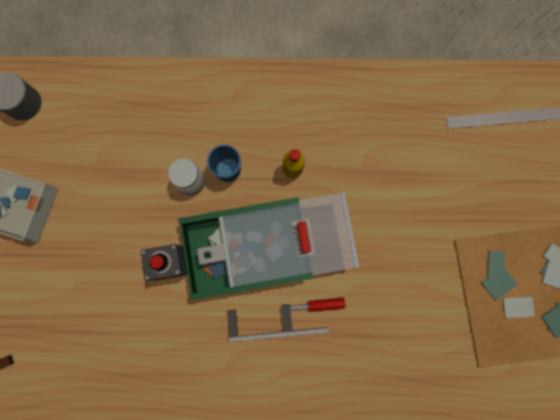

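View pics/scene0.png

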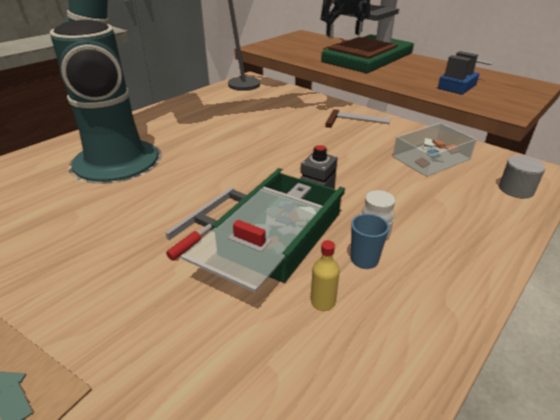

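The top view shows the box at about (245,248), with the red grip bar at (304,238), the boot disc at (157,262) and the tongue at (208,255). The glue is at (294,160), the cup at (225,163), the jar at (186,177) and the clamp at (285,320). The lid is well open and image-right is roughly world −y.

```bash
cat > m.py <<'E'
from h import *
def reds(n):
    im,d=load(n); hsv=cv2.cvtColor(im,cv2.COLOR_RGB2HSV)
    m=(((hsv[...,0]<6)|(hsv[...,0]>174))&(hsv[...,1]>190)&(hsv[...,2]>90)).astype(np.uint8)
    k,l,st,c=cv2.connectedComponentsWithStats(m)
    for i in range(1,k):
        if st[i,4]<25: continue
        vs,us=np.nonzero(l==i); P=pts(n,np.c_[us,vs],d[vs,us])
        zt=np.percentile(P[:,2],90); Q=P[P[:,2]>zt-.006]
        r=cv2.minAreaRect(Q[:,:2].astype(np.float32)*1000)
        print(n,c[i].round(1),st[i,4],'med',np.median(P,0).round(4),'zt',zt.round(4),'rect',np.round(r[0],1),np.round(r[1],1),round(r[2],1))
if __name__=='__main__':
    reds('top'); reds('scene')
    # green box rim
    im,d=load('top'); hsv=cv2.cvtColor(im,cv2.COLOR_RGB2HSV)
    m=((hsv[...,0]>55)&(hsv[...,0]<85)&(hsv[...,1]>120)); m[:, :170]=0; m[:,370:]=0; m[:180]=0; m[310:]=0
    vs,us=np.nonzero(m); P=plane('top',np.c_[us,vs],0.066)
    Z=pts('top',np.c_[us,vs],d[vs,us])[:,2]; Q=P[(Z>.055)&(Z<.08)]
    print(len(Q),cv2.minAreaRect(Q[:,:2].astype(np.float32)*1000))
    # white tongue hole/ dark housing
    m=(d>0)
    vs,us=np.nonzero(m); A=pts('top',np.c_[us,vs],d[vs,us])
    for nm,(u0,u1,v0,v1),(z0,z1) in [('housing',(135,190,235,290),(.085,.098)),('boot',(135,190,235,290),(.115,.135)),('glue',(275,312,140,185),(.03,.15)),('cup',(205,245,140,185),(.03,.1)),('jar',(165,207,155,200),(.03,.1)),('clamp',(220,350,290,350),(.01,.05))]:
        q=(us>=u0)&(us<u1)&(vs>=v0)&(vs<v1)&(A[:,2]>z0)&(A[:,2]<z1); B=A[q]
        if len(B)>4: print(nm,len(B),B.min(0).round(3),B.max(0).round(3),cv2.minAreaRect(B[:,:2].astype(np.float32)*1000))
E
python3 m.py
```

```text
top [294.3 154.4] 76 med [ 0.6993 -0.0357  0.1296] zt 0.1317 rect [593.8 -24.7] [ 15.4 231. ] 84.0
top [303.2 236.8] 204 med [ 0.5485 -0.0547  0.0963] zt 0.098 rect [521.5 -43.7] [ 37.3 107.6] 66.3
top [156.1 261.6] 123 med [0.4981 0.2139 0.1248] zt 0.1265 rect [498.9 214. ] [20.  22.6] 0.5
top [326.3 304.2] 341 med [ 0.4198 -0.1053  0.0218] zt 0.0248 rect [433.1 -67.1] [149.3  43.1] 69.2
scene [248.6 235.3] 278 med [ 0.5549 -0.062   0.0848] zt 0.0932 rect [552.7 -62.8] [56.8  9.7] 18.9
scene [182.3 249.2] 106 med [ 0.4287 -0.1188  0.0155] zt 0.019 rect [ 428.4 -108.1] [71.1 13.1] 86.6
scene [327.2 251.1] 59 med [ 0.7049 -0.0437  0.1237] zt 0.1283 rect [703.6 -43.1] [15.6  5.9] 27.0
226 ((512.6630859375, 138.44778442382812), (153.29736328125, 69.21638488769531), 8.330659866333008)
housing 831 [0.465 0.174 0.085] [0.533 0.252 0.098] ((498.91015625, 213.1228790283203), (60.09432601928711, 70.46503448486328), 10.504887580871582)
boot 215 [0.485 0.198 0.116] [0.513 0.228 0.128] ((499.009521484375, 213.1103515625), (27.3183650970459, 29.559293746948242), 0.8277865052223206)
glue 476 [ 0.679 -0.059  0.03 ] [ 0.719 -0.016  0.133] ((697.6823120117188, -36.98149871826172), (43.67314910888672, 38.006290435791016), 80.33837890625)
cup 610 [0.664 0.066 0.031] [0.731 0.133 0.09 ] ((697.609130859375, 99.55325317382812), (66.68873596191406, 65.69775390625), 47.6553840637207)
jar 954 [0.64  0.145 0.03 ] [0.7   0.206 0.095] ((669.7774047851562, 175.42845153808594), (59.86042022705078, 60.33872604370117), 88.32839965820312)
clamp 1449 [ 0.345 -0.145  0.01 ] [0.434 0.092 0.029] ((389.0505065917969, -27.509353637695312), (66.06475830078125, 238.8546142578125), 6.081022262573242)
```

The box yaw is about 10.5°, from the housing fit and the grip-to-boot line, and the lid is about 83 mm open. First I'll feel the boot with the fingers shut.

```bash
cat > g.py <<'E'
from h import *
import sys
B=np.array([.4987,.2135]); yaw=np.radians(10.55)
bx=np.array([np.cos(yaw),np.sin(yaw),0]); by=np.array([-np.sin(yaw),np.cos(yaw),0])
def rel(target):
    s=bot.read_state(); R=cv2.Rodrigues(np.array(s['tcp_rot']))[0]; p=np.array(s['tool_pos'])
    tw=np.degrees(np.arctan2(R[:,1]@[0,0,0]+ (R.T@by)[1-1]*-1,(R.T@by)[1]))
    tw=(tw+90)%180-90
    print('t',s['time'],'pos',p.round(4),'F',np.round(s['wrist_force'],2),'w',round(s['width'],3),'q6',round(s['q'][5],3))
    print('box-frame y of tcp from lock',((p[:2]-B)@by[:2]).round(4),'x',((p[:2]-B)@bx[:2]).round(4))
    print('R',R.round(3).tolist()); print('shift cm',(R.T@(np.array(target)-p)*100).round(2),'twist deg',round(tw,2))
if __name__=='__main__': rel([float(a) for a in sys.argv[1:4]])
E
python3 g.py .4987 .2135 .135
```

```text
t 0.1 pos [0.273  0.6166 0.2035] F [-0.22  0.2   0.22] w 0.999 q6 -0.037
box-frame y of tcp from lock 0.4376 x -0.1481
R [[-0.914, 0.405, -0.001], [0.405, 0.914, -0.002], [0.0, -0.002, -1.0]]
shift cm [-36.96 -27.7    6.9 ] twist deg -34.43
```

Call:
step_arm(
  motion=[
    [0, -9, -7, 0, -8],
    [0, -18, -14, 0, -16],
    [0, -27, -21, 0, -24],
    [0, -34, -25.5, 0, -32],
    [0, -37, -27.7, 0, -34.4],
    [0, -37, -27.7, 2, -34.4],
    [0, -37, -27.7, 4, -34.4],
    [0, -37, -27.7, 6, -34.4],
    [0, -37, -27.7, 6, -34.4],
    [0, -37, -27.7, 6, -34.4],
    [0, -37, -27.7, 6, -34.4],
    [0, -37, -27.7, 6, -34.4],
    [0, -37, -27.7, 6, -34.4],
    [0, -37, -27.7, 6, -34.4],
    [0, -37, -27.7, 6, -34.4],
    [0, -37, -27.7, 6, -34.4],
  ],
)

```text
time: 1.7
tool_pos: [0.4993, 0.215, 0.1451]
tcp_rot: [-0.29, 3.128, 0.0]
wrist_force: [0.8, -0.3, 0.3]
width: -0.0
grip_force: 0.0
```

```bash
python3 g.py .4987 .2135 .127
```

```text
t 1.7 pos [0.4993 0.215  0.1451] F [ 0.85 -0.28  0.32] w -0.0 q6 -1.395
box-frame y of tcp from lock 0.0013 x 0.0008
R [[-0.983, -0.184, 0.001], [-0.184, 0.983, 0.0], [-0.001, 0.0, -1.0]]
shift cm [ 0.09 -0.13  1.81] twist deg 0.05
```

Call:
step_arm(
  motion=[
    [0, 0.1, -0.1, 1.0, 0],
    [0, 0.1, -0.1, 1.8, 0],
    [0, 0.1, -0.1, 1.8, 0],
    [0, 0.1, -0.1, 1.8, 0],
    [0, 0.1, -0.1, 1.8, 0],
    [0, 0.1, -0.1, 1.8, 0],
    [0, 0.1, -0.1, 1.8, 0],
  ],
)

```text
time: 2.4
tool_pos: [0.4989, 0.213, 0.127]
tcp_rot: [-0.288, 3.128, 0.0]
wrist_force: [-0.3, 0.2, 0.1]
width: -0.002
grip_force: 0.0
```

Call:
step_arm(
  motion=[
    [0, 0, 0, 0.1, 0],
    [0, 0, 0, 0.2, 0],
    [0, 0, 0, 0.2, 0],
    [0, 0, 0, 0.2, 0],
    [0, 0, 0, 0.2, 0],
    [0, 0, 0, 0.2, 0],
  ],
)

```text
time: 3.0
tool_pos: [0.4987, 0.213, 0.1247]
tcp_rot: [-0.288, 3.128, -0.0]
wrist_force: [1.1, -0.2, 0.1]
width: 0.002
grip_force: 0.0
```

Call:
step_arm(
  motion=[
    [0, 0, 0, 0.1, 0],
    [0, 0, 0, 0.1, 0],
    [0, 0, 0, 0.1, 0],
    [0, 0, 0, 0.1, 0],
    [0, 0, 0, 0.1, 0],
  ],
)

```text
time: 3.5
tool_pos: [0.4987, 0.213, 0.1237]
tcp_rot: [-0.288, 3.128, 0.0]
wrist_force: [-0.6, -0.6, -0.2]
width: -0.006
grip_force: 0.0
```

Call:
step_arm(
  motion=[
    [0, 0, 0, 0.1, 0],
    [0, 0, 0, 0.1, 0],
    [0, 0, 0, 0.1, 0],
    [0, 0, 0, 0.1, 0],
    [0, 0, 0, 0.1, 0],
  ],
)

```text
time: 4.0
tool_pos: [0.4986, 0.213, 0.1227]
tcp_rot: [0.288, -3.128, -0.0]
wrist_force: [-0.1, -0.2, 0.5]
width: -0.003
grip_force: 0.0
```

Call:
step_arm(
  motion=[
    [0, 0, 0, 0.1, 0],
    [0, 0, 0, 0.1, 0],
    [0, 0, 0, 0.1, 0],
    [0, 0, 0, 0.1, 0],
    [0, 0, 0, 0.1, 0],
  ],
)

```text
time: 4.5
tool_pos: [0.4987, 0.213, 0.1217]
tcp_rot: [-0.288, 3.128, 0.0]
wrist_force: [0.0, -1.1, -0.3]
width: 0.002
grip_force: 0.0
```

Call:
step_arm(
  motion=[
    [0, 0, 0, 0.1, 0],
    [0, 0, 0, 0.2, 0],
    [0, 0, 0, 0.2, 0],
    [0, 0, 0, 0.2, 0],
    [0, 0, 0, 0.2, 0],
    [0, 0, 0, 0.2, 0],
  ],
)

```text
time: 5.1
tool_pos: [0.4987, 0.213, 0.1197]
tcp_rot: [-0.288, 3.128, 0.0]
wrist_force: [-0.5, 0.3, 0.2]
width: 0.001
grip_force: 0.0
```

Call:
step_arm(
  motion=[
    [0, 0, 0, 0.1, 0],
    [0, 0, 0, 0.2, 0],
    [0, 0, 0, 0.2, 0],
    [0, 0, 0, 0.2, 0],
    [0, 0, 0, 0.2, 0],
    [0, 0, 0, 0.2, 0],
  ],
)

```text
time: 5.7
tool_pos: [0.4987, 0.213, 0.1177]
tcp_rot: [-0.288, 3.128, -0.0]
wrist_force: [0.5, -0.5, 0.4]
width: -0.001
grip_force: 0.0
```

Call:
step_arm(
  motion=[
    [0, 0, 0, 0.1, 0],
    [0, 0, 0, 0.1, 0],
    [0, 0, 0, 0.1, 0],
    [0, 0, 0, 0.1, 0],
    [0, 0, 0, 0.1, 0],
  ],
)

```text
time: 6.2
tool_pos: [0.4987, 0.213, 0.1167]
tcp_rot: [-0.288, 3.128, -0.0]
wrist_force: [-0.7, -0.3, 0.6]
width: 0.002
grip_force: 0.0
```

Still no force at 8 mm down, so I'll look before going on.

```bash
python3 - <<'E'
from h import *
im,d=look('scene'); cv2.imwrite('pics/s1.png',cv2.resize(im[120:240,260:400,::-1],None,fx=5,fy=5,interpolation=cv2.INTER_CUBIC))
F=[bot.read_state()['wrist_force'] for _ in range(5)];print(np.round(F,2))
for n in ('scene',):
    K,t,R,c=cam(n)
    for p in ([.4987,.213,.1167],[.4987,.213,.125]):
        q=R.T@(np.array(p)-t); print(K[0,0]*q[0]/-q[2]+K[0,2],-K[1,1]*q[1]/-q[2]+K[1,2])
E
```

```text
[[ 0.36 -0.46 -0.1 ]
 [ 0.36 -0.46 -0.1 ]
 [ 0.36 -0.46 -0.1 ]
 [ 0.36 -0.46 -0.1 ]
 [ 0.36 -0.46 -0.1 ]]
319.5995934525274 151.27316324292215
319.8183167240963 147.82376012645958
```

View pics/s1.png

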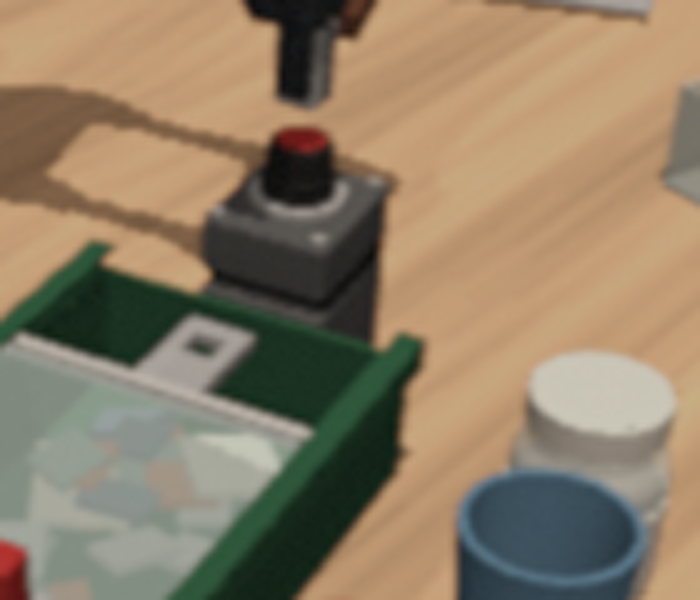

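The fingertip ends at about crop (303,103), clearly above the boot top at (302,138). The stated TCP doesn't match the visible tip, so I'll measure the tip with depth.

```bash
python3 - <<'E'
from h import *
im,d=load('scene')
for v in range(130,152):
    P=[pts('scene',[[u,v]],d[v,u])[0].round(3).tolist() for u in (317,320,323)]
    print(v,P)
im,d=look('top')
vs,us=np.mgrid[200:320,100:220]; A=pts('top',np.c_[us.ravel(),vs.ravel()],d[vs,us].ravel())
q=A[(A[:,2]>.1)&(A[:,2]<.5)]; print(len(q), [ (z,np.median(q[(q[:,2]>z)&(q[:,2]<z+.02)],0).round(3).tolist()) for z in np.arange(.1,.4,.02) if ((q[:,2]>z)&(q[:,2]<z+.02)).any()])
E
```

```text
130 [[0.498, 0.2, 0.171], [0.504, 0.202, 0.172], [0.507, 0.208, 0.171]]
131 [[0.499, 0.199, 0.169], [0.504, 0.203, 0.169], [0.507, 0.209, 0.168]]
132 [[0.498, 0.2, 0.166], [0.505, 0.201, 0.168], [0.506, 0.21, 0.166]]
133 [[0.498, 0.201, 0.164], [0.506, 0.2, 0.166], [0.508, 0.208, 0.165]]
134 [[0.499, 0.199, 0.162], [0.504, 0.203, 0.163], [0.507, 0.21, 0.161]]
135 [[0.498, 0.201, 0.159], [0.505, 0.202, 0.161], [0.507, 0.21, 0.159]]
136 [[0.497, 0.202, 0.156], [0.505, 0.203, 0.159], [0.507, 0.209, 0.157]]
137 [[0.499, 0.199, 0.156], [0.505, 0.202, 0.156], [0.508, 0.209, 0.155]]
138 [[0.499, 0.201, 0.153], [0.505, 0.203, 0.154], [0.507, 0.21, 0.152]]
139 [[0.494, 0.208, 0.146], [0.505, 0.202, 0.152], [0.508, 0.209, 0.151]]
140 [[0.494, 0.208, 0.144], [0.501, 0.208, 0.146], [0.508, 0.21, 0.148]]
141 [[0.332, 0.435, 0.001], [0.501, 0.208, 0.144], [0.508, 0.21, 0.146]]
142 [[0.335, 0.43, 0.0], [0.342, 0.435, 0.001], [0.347, 0.442, 0.0]]
143 [[0.337, 0.428, -0.001], [0.344, 0.433, -0.001], [0.35, 0.439, -0.001]]
144 [[0.341, 0.422, -0.0], [0.348, 0.427, 0.0], [0.354, 0.433, -0.0]]
145 [[0.4
[... 623 characters left out ...]
), [0.492, 0.203, 0.151]), (np.float64(0.16000000000000003), [0.495, 0.196, 0.168]), (np.float64(0.18000000000000002), [0.493, 0.182, 0.197]), (np.float64(0.2), [0.496, 0.176, 0.213]), (np.float64(0.22000000000000003), [0.509, 0.158, 0.234]), (np.float64(0.24000000000000002), [0.507, 0.17, 0.249]), (np.float64(0.26), [0.503, 0.175, 0.275]), (np.float64(0.28), [0.496, 0.178, 0.291]), (np.float64(0.30000000000000004), [0.496, 0.178, 0.314]), (np.float64(0.32000000000000006), [0.497, 0.177, 0.337]), (np.float64(0.3400000000000001), [0.496, 0.176, 0.351]), (np.float64(0.3600000000000001), [0.501, 0.176, 0.364]), (np.float64(0.38), [0.464, 0.205, 0.392]), (np.float64(0.4), [0.466, 0.199, 0.409])]
```

The depth shows the real tip at z ≈ 0.145 against a reported 0.117, so the reported TCP is about 28 mm too low. I'll go on by feel, expecting contact at a reported z of about 0.097.

Call:
step_arm(
  motion=[
    [0, 0, 0, 0.5, 0],
    [0, 0, 0, 1.0, 0],
    [0, 0, 0, 1.4, 0],
    [0, 0, 0, 1.6, 0],
    [0, 0, 0, 1.6, 0],
    [0, 0, 0, 1.6, 0],
    [0, 0, 0, 1.6, 0],
  ],
)

```text
time: 7.0
tool_pos: [0.4989, 0.213, 0.1009]
tcp_rot: [-0.288, 3.128, 0.0]
wrist_force: [1.3, 0.0, -0.3]
width: -0.001
grip_force: 0.0
```

Call:
step_arm(
  motion=[
    [0, 0, 0, 0.1, 0],
    [0, 0, 0, 0.1, 0],
    [0, 0, 0, 0.1, 0],
    [0, 0, 0, 0.1, 0],
  ],
)

```text
time: 7.4
tool_pos: [0.4987, 0.213, 0.0997]
tcp_rot: [-0.288, 3.128, 0.0]
wrist_force: [0.8, -0.4, -0.5]
width: 0.001
grip_force: 0.0
```

Call:
step_arm(
  motion=[
    [0, 0, 0, 0.1, 0],
    [0, 0, 0, 0.1, 0],
    [0, 0, 0, 0.1, 0],
    [0, 0, 0, 0.1, 0],
  ],
)

```text
time: 7.8
tool_pos: [0.4986, 0.213, 0.0987]
tcp_rot: [0.288, -3.128, 0.0]
wrist_force: [0.0, -0.5, 0.4]
width: -0.001
grip_force: 0.0
```

Call:
step_arm(
  motion=[
    [0, 0, 0, 0.1, 0],
    [0, 0, 0, 0.1, 0],
    [0, 0, 0, 0.1, 0],
    [0, 0, 0, 0.1, 0],
  ],
)

```text
time: 8.2
tool_pos: [0.4987, 0.213, 0.0977]
tcp_rot: [-0.288, 3.128, 0.0]
wrist_force: [0.4, 0.8, 0.8]
width: 0.002
grip_force: 0.2
```

Call:
step_arm(
  motion=[
    [0, 0, 0, 0.1, 0],
    [0, 0, 0, 0.1, 0],
    [0, 0, 0, 0.1, 0],
    [0, 0, 0, 0.1, 0],
  ],
)

```text
time: 8.6
tool_pos: [0.4988, 0.213, 0.0969]
tcp_rot: [-0.288, 3.128, 0.0]
wrist_force: [0.2, -0.6, 2.7]
width: 0.001
grip_force: 1.4
```

Call:
step_arm(
  motion=[
    [0, 0, 0, 0.1, 0],
    [0, 0, 0, 0.1, 0],
    [0, 0, 0, 0.1, 0],
    [0, 0, 0, 0.1, 0],
  ],
)

```text
time: 9.0
tool_pos: [0.4988, 0.213, 0.0958]
tcp_rot: [-0.288, 3.128, 0.0]
wrist_force: [0.2, 0.2, 2.2]
width: 0.001
grip_force: 1.5
```

Call:
step_arm(
  motion=[
    [0, 0, 0, 0.1, 0],
    [0, 0, 0, 0.3, 0],
    [0, 0, 0, 0.3, 0],
    [0, 0, 0, 0.3, 0],
    [0, 0, 0, 0.3, 0],
  ],
)

```text
time: 9.5
tool_pos: [0.4988, 0.213, 0.0928]
tcp_rot: [-0.288, 3.128, 0.0]
wrist_force: [-1.3, 0.0, 2.2]
width: -0.001
grip_force: 1.9
```

Call:
step_arm(
  motion=[
    [0, 0, 0, 0.1, 0],
    [0, 0, 0, 0.2, 0],
    [0, 0, 0, 0.2, 0],
    [0, 0, 0, 0.2, 0],
    [0, 0, 0, 0.2, 0],
  ],
)

```text
time: 10.0
tool_pos: [0.4988, 0.213, 0.0908]
tcp_rot: [-0.288, 3.128, 0.0]
wrist_force: [-1.3, 0.1, 3.8]
width: -0.0
grip_force: 2.2
```

Call:
step_arm(
  motion=[
    [0, 0, 0, 0.1, 0],
    [0, 0, 0, 0.1, 0],
    [0, 0, 0, 0.1, 0],
    [0, 0, 0, 0.1, 0],
  ],
)

```text
time: 10.4
tool_pos: [0.4988, 0.213, 0.0898]
tcp_rot: [-0.288, 3.128, 0.0]
wrist_force: [0.2, -0.6, 4.6]
width: -0.005
grip_force: 2.3
```

Call:
step_arm(
  motion=[
    [0, 0, 0, 0.1, 0],
    [0, 0, 0, 0.1, 0],
    [0, 0, 0, 0.1, 0],
    [0, 0, 0, 0.1, 0],
  ],
)

```text
time: 10.8
tool_pos: [0.4988, 0.213, 0.0888]
tcp_rot: [-0.288, 3.128, 0.0]
wrist_force: [-0.3, -0.1, 4.8]
width: 0.003
grip_force: 2.4
```

Call:
step_arm(
  motion=[
    [0, 0, 0, 0.1, 0],
    [0, 0, 0, 0.1, 0],
    [0, 0, 0, 0.1, 0],
    [0, 0, 0, 0.1, 0],
  ],
)

```text
time: 11.2
tool_pos: [0.4988, 0.213, 0.0878]
tcp_rot: [-0.288, 3.128, 0.0]
wrist_force: [-0.4, 0.1, 4.7]
width: 0.005
grip_force: 2.5
```

Call:
step_arm(
  motion=[
    [0, 0, 0, 0.1, 0],
    [0, 0, 0, 0.1, 0],
    [0, 0, 0, 0.1, 0],
    [0, 0, 0, 0.1, 0],
  ],
)

```text
time: 11.6
tool_pos: [0.4988, 0.213, 0.0868]
tcp_rot: [-0.288, 3.128, 0.0]
wrist_force: [0.6, 0.7, 5.8]
width: 0.0
grip_force: 2.7
```

No stop 10.4 mm past the onset, where a lowered bolt would have stopped me at 8.5 mm. So the bolt is UP and not toggled. I'll lift off and go over the grip bar with the fingers open.

Call:
step_arm(
  motion=[
    [0, 0, 0, -2, 0],
    [0, 0, 0, -5, 0],
    [8.5, 0, -4, -6, 0],
    [8.5, 0, -8, -6, 0],
    [8.5, 0, -12, -6, 0],
    [8.5, 0, -16, -6, 0],
    [8.5, 0, -20, -6, 0],
    [8.5, 0, -24, -6, 0],
    [8.5, 0, -27.2, -5, 0],
    [8.5, 0, -27.2, -2, 0],
    [8.5, 0, -27.2, 0, 0],
    [8.5, 0, -27.2, 0, 0],
    [8.5, 0, -27.2, 0, 0],
    [8.5, 0, -27.2, 0, 0],
    [8.5, 0, -27.2, 0, 0],
  ],
)

```text
time: 13.1
tool_pos: [0.5495, -0.0543, 0.0882]
tcp_rot: [-0.289, 3.126, -0.001]
wrist_force: [0.0, -0.1, -0.5]
width: 0.994
grip_force: 0.0
```

```bash
python3 g.py .5485 -.0539 .046|head -3; python3 - <<'E'
from h import *
im,d=look('scene'); cv2.imwrite('pics/s2.png',cv2.resize(im[120:290,150:350,::-1],None,fx=3.5,fy=3.5,interpolation=cv2.INTER_CUBIC))
E
```

```text
t 13.1 pos [ 0.5495 -0.0543  0.0882] F [ 0.04 -0.07 -0.51] w 0.994 q6 -1.899
box-frame y of tcp from lock -0.2726 x 0.0009
R [[-0.983, -0.183, 0.003], [-0.183, 0.983, -0.0], [-0.002, -0.001, -1.0]]
```

View pics/s2.png

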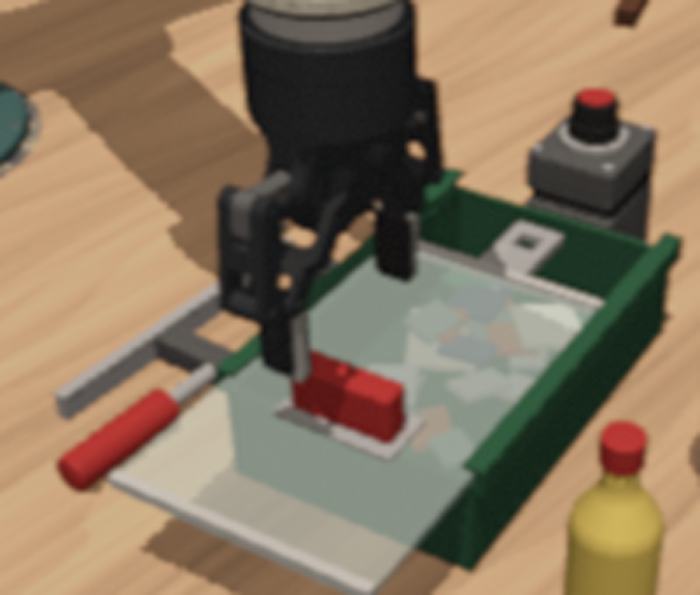

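The fingers straddle the bar: the −y fingertip is at crop (285,370), the +y fingertip at (395,275) and the bar at (350,395). I'll check the actual finger midpoint by depth.

```bash
python3 - <<'E'
from g import *
im,d=load('scene'); z=d
vs,us=np.mgrid[160:232,215:275]; A=pts('scene',np.c_[us.ravel(),vs.ravel()],d[vs,us].ravel())
dd=A-np.r_[B,0]; yb=dd@by; xb=dd@bx
q=(A[:,2]>.115)&(A[:,2]<.165)
for lo,hi in((-.36,-.28),(-.265,-.19)):
    k=q&(yb>lo)&(yb<hi)
    print(k.sum(),'y',np.percentile(yb[k],[3,50,97]).round(4),'x',np.percentile(xb[k],[3,50,97]).round(4),'z',np.percentile(A[k,2],[0,1,5,20]).round(4))
vs,us=np.mgrid[215:255,225:272]; A=pts('scene',np.c_[us.ravel(),vs.ravel()],d[vs,us].ravel()); m=((im[vs,us,0]>110)&(im[vs,us,1]<60)).ravel()
dd=A-np.r_[B,0]; yb=(dd@by)[m]; xb=(dd@bx)[m]; print('bar y',np.percentile(yb,[3,50,97]).round(4),'x',np.percentile(xb,[3,97]).round(4),'z',np.percentile(A[m,2],[3,97]).round(4))
E
```

```text
221 y [-0.3288 -0.3241 -0.3157] x [-0.0058  0.0068  0.0118] z [0.1275 0.1281 0.1319 0.1396]
226 y [-0.231  -0.2293 -0.2235] x [-0.0097  0.0025  0.0117] z [0.1278 0.1283 0.1309 0.1366]
bar y [-0.2826 -0.2803 -0.2695] x [-0.015   0.0284] z [0.073  0.0986]
```

Call:
step_arm(
  motion=[
    [8.5, 0, 0, 1.5, 0],
    [8.5, 0, 0, 3, 0],
    [8.5, 0, 0, 4.2, 0],
    [8.5, 0, 0, 4.2, 0],
    [8.5, 0, 0, 4.2, 0],
    [8.5, 0, 0, 4.2, 0],
  ],
)

```text
time: 13.75
tool_pos: [0.5486, -0.0545, 0.0448]
tcp_rot: [-0.288, 3.128, -0.0]
wrist_force: [-1.1, -0.5, 0.5]
width: 0.992
grip_force: 0.0
```

Call:
step_arm(
  motion=[
    [4, 0, 0, 0, 0],
    [3, 0, 0, 0, 0],
    [2.4, 0, 0, 0, 0],
    [2, 0, 0, 0, 0],
    [1.4, 0, 0, 0, 0],
    [1.4, 0, 0, 0, 0],
    [1.4, 0, 0, 0, 0],
    [1.4, 0, 0, 0, 0],
    [1.4, 0, 0, 0, 0],
    [1.4, 0, 0, 0, 0],
  ],
  force=20,
)

```text
time: 14.75
tool_pos: [0.5485, -0.0545, 0.045]
tcp_rot: [-0.288, 3.128, -0.0]
wrist_force: [-1.0, -0.8, 3.5]
width: 0.206
grip_force: 25.8
```

Call:
step_arm(
  motion=[
    [1.4, 0, 0.3, 0, 0],
    [1.4, 0, 0.8, 0, 0],
    [1.4, 0, 1.4, 0, 0],
    [1.4, 0, 2.0, 0, 0],
    [1.4, 0, 2.6, 0, 0],
    [1.4, 0, 3.2, 0, 0],
    [1.4, 0, 3.8, 0, 0],
    [1.4, 0, 4.4, 0, 0],
    [1.4, 0, 5.0, 0, 0],
    [1.4, 0, 5.3, 0, 0],
    [1.4, 0, 5.5, 0, 0],
    [1.4, 0, 5.5, 0, 0],
    [1.4, 0, 5.5, 0, 0],
    [1.4, 0, 5.5, 0, 0],
  ],
)

```text
time: 16.15
tool_pos: [0.538, 0.0005, 0.0449]
tcp_rot: [0.288, -3.128, -0.001]
wrist_force: [-1.7, -0.3, 4.8]
width: 0.204
grip_force: 26.1
```

Call:
step_arm(
  motion=[
    [1.4, 0, 0.1, 0, 0],
    [1.4, 0, 0.2, 0, 0],
    [1.4, 0, 0.3, 0, 0],
    [1.4, 0, 0.4, 0, 0],
    [1.4, 0, 0.5, 0, 0],
    [1.4, 0, 0.5, 0, 0],
    [1.4, 0, 0.5, 0, 0],
  ],
)

```text
time: 16.85
tool_pos: [0.5372, 0.0051, 0.0449]
tcp_rot: [0.288, -3.128, -0.0]
wrist_force: [-0.7, -0.8, 7.2]
width: 0.207
grip_force: 26.1
```

Call:
step_arm(
  motion=[
    [1.4, 0, 0.1, 0, 0],
    [1.4, 0, 0.2, 0, 0],
    [1.4, 0, 0.2, 0, 0],
    [1.4, 0, 0.2, 0, 0],
  ],
)

```text
time: 17.25
tool_pos: [0.5368, 0.007, 0.045]
tcp_rot: [0.288, -3.128, -0.0]
wrist_force: [-2.6, -2.0, 5.8]
width: 0.202
grip_force: 26.1
```

Call:
step_arm(
  motion=[
    [1.4, 0, 0.1, 0, 0],
    [1.4, 0, 0.2, 0, 0],
    [1.4, 0, 0.2, 0, 0],
    [1.4, 0, 0.2, 0, 0],
  ],
)

```text
time: 17.65
tool_pos: [0.5364, 0.009, 0.0449]
tcp_rot: [0.288, -3.128, -0.0]
wrist_force: [-2.2, -1.7, 5.1]
width: 0.204
grip_force: 26.1
```

Call:
step_arm(
  motion=[
    [1.4, 0, 0.1, 0, 0],
    [1.4, 0, 0.2, 0, 0],
    [1.4, 0, 0.2, 0, 0],
    [1.4, 0, 0.2, 0, 0],
  ],
)

```text
time: 18.05
tool_pos: [0.5361, 0.0109, 0.045]
tcp_rot: [0.288, -3.128, -0.0]
wrist_force: [-3.1, -1.3, 5.6]
width: 0.203
grip_force: 26.1
```

Call:
step_arm(
  motion=[
    [1.4, 0, 0.2, 0, 0],
    [1.4, 0, 0.4, 0, 0],
    [1.4, 0, 0.6, 0, 0],
    [1.4, 0, 0.8, 0, 0],
    [1.4, 0, 1.0, 0, 0],
    [1.4, 0, 1.1, 0, 0],
    [1.4, 0, 1.2, 0, 0],
    [1.4, 0, 1.2, 0, 0],
    [1.4, 0, 1.2, 0, 0],
  ],
)

```text
time: 18.95
tool_pos: [0.5338, 0.0228, 0.0449]
tcp_rot: [0.288, -3.128, -0.0]
wrist_force: [-2.0, -1.5, 6.3]
width: 0.21
grip_force: 26.1
```

Call:
step_arm(
  motion=[
    [1.4, 0, 0.1, 0, 0],
    [1.4, 0, 0.2, 0, 0],
    [1.4, 0, 0.2, 0, 0],
    [1.4, 0, 0.2, 0, 0],
  ],
)

```text
time: 19.35
tool_pos: [0.5334, 0.0247, 0.045]
tcp_rot: [0.288, -3.128, -0.0]
wrist_force: [-1.9, -1.5, 6.2]
width: 0.205
grip_force: 26.1
```

Call:
step_arm(
  motion=[
    [1.4, 0, 0.1, 0, 0],
    [1.4, 0, 0.1, 0, 0],
    [1.4, 0, 0.1, 0, 0],
  ],
)

```text
time: 19.65
tool_pos: [0.5333, 0.0257, 0.0449]
tcp_rot: [0.288, -3.128, -0.0]
wrist_force: [-1.7, -2.0, 6.1]
width: 0.202
grip_force: 26.1
```

Call:
step_arm(
  motion=[
    [1.4, 0, 0.1, 0, 0],
    [1.4, 0, 0.1, 0, 0],
    [1.4, 0, 0.1, 0, 0],
  ],
)

```text
time: 19.95
tool_pos: [0.5331, 0.0266, 0.045]
tcp_rot: [0.288, -3.128, -0.0]
wrist_force: [-3.0, -0.8, 5.8]
width: 0.205
grip_force: 26.1
```

Call:
step_arm(
  motion=[
    [1.4, 0, 0.1, 0, 0],
    [1.4, 0, 0.1, 0, 0],
    [1.4, 0, 0.1, 0, 0],
  ],
)

```text
time: 20.25
tool_pos: [0.5329, 0.0276, 0.0449]
tcp_rot: [0.288, -3.128, -0.0]
wrist_force: [-1.4, -0.6, 6.2]
width: 0.205
grip_force: 26.2
```

Call:
step_arm(
  motion=[
    [1.4, 0, 0.1, 0, 0],
    [1.4, 0, 0.1, 0, 0],
    [1.4, 0, 0.1, 0, 0],
  ],
)

```text
time: 20.55
tool_pos: [0.5327, 0.0286, 0.045]
tcp_rot: [0.288, -3.128, -0.0]
wrist_force: [-1.8, -1.3, 6.5]
width: 0.205
grip_force: 26.2
```

Call:
step_arm(
  motion=[
    [1.4, 0, 0.1, 0, 0],
    [1.4, 0, 0.1, 0, 0],
    [1.4, 0, 0.1, 0, 0],
  ],
)

```text
time: 20.85
tool_pos: [0.5327, 0.0286, 0.0449]
tcp_rot: [0.289, -3.128, 0.002]
wrist_force: [-1.7, -5.9, 5.0]
width: 0.202
grip_force: 26.1
```

Call:
step_arm(
  motion=[
    [1.4, 0, 0.05, 0, 0],
    [1.4, 0, 0.05, 0, 0],
    [1.4, 0, 0.05, 0, 0],
  ],
)

```text
time: 21.15
tool_pos: [0.5327, 0.0286, 0.0449]
tcp_rot: [0.289, -3.128, 0.003]
wrist_force: [-1.4, -6.7, 5.9]
width: 0.207
grip_force: 26.1
```

Firm stop at y = 0.0286 and about 6.7 N, so the lid is shut. I'll back off the preload, release, and go back to the boot.

Call:
step_arm(
  motion=[
    [1.4, 0, -0.12, 0, 0],
    [1.4, 0, -0.12, 0, 0],
    [4, 0, -0.12, 0, 0],
    [8.5, 0, -0.12, 0, 0],
    [8.5, 0, -0.12, 0, 0],
    [8.5, 0, -0.12, 0, 0],
    [8.5, 0, -0.12, 0, 0],
    [8.5, 0, -0.12, 0, 0],
  ],
)

```text
time: 21.95
tool_pos: [0.5329, 0.0285, 0.0446]
tcp_rot: [0.288, -3.128, -0.0]
wrist_force: [0.3, -0.4, -0.9]
width: 0.994
grip_force: 0.0
```

Call:
step_arm(
  motion=[
    [8.5, 0, 0, -3, 0],
    [8.5, 0, 0, -6, 0],
    [8.5, 0, 0, -9.5, 0],
    [0, 0, 4, -9.5, 0],
    [0, 0, 8, -9.5, 0],
    [0, 0, 12, -9.5, 0],
    [0, 0, 16, -9.5, 0],
    [0, 0, 18.8, -9.5, 0],
    [0, 0, 18.8, -9.5, 0],
    [0, 0, 18.8, -7.5, 0],
    [0, 0, 18.8, -5.6, 0],
    [0, 0, 18.8, -5.6, 0],
    [0, 0, 18.8, -5.6, 0],
    [0, 0, 18.8, -5.6, 0],
    [0, 0, 18.8, -5.6, 0],
  ],
)

```text
time: 23.45
tool_pos: [0.4995, 0.2132, 0.1018]
tcp_rot: [-0.287, 3.127, 0.001]
wrist_force: [-0.2, 0.1, -1.0]
width: -0.003
grip_force: 0.0
```

```bash
python3 g.py .4987 .2135 .099; python3 - <<'E'
from h import *
import m
look('top'); m.reds('top')
E
```

```text
t 23.45 pos [0.4995 0.2132 0.1018] F [-0.25  0.06 -0.99] w -0.003 q6 -1.396
box-frame y of tcp from lock -0.0004 x 0.0007
R [[-0.983, -0.182, 0.002], [-0.182, 0.983, 0.001], [-0.002, 0.0, -1.0]]
shift cm [0.07 0.04 0.28] twist deg -0.06
top [294.3 154.5] 74 med [ 0.6992 -0.0357  0.1292] zt 0.1315 rect [699.1 -35.6] [15.1 17.4] 87.8
top [259.3 244.7] 197 med [0.5325 0.0279 0.0964] zt 0.0984 rect [533.1  27.5] [54.9 12.9] 10.8
top [326.2 304.2] 337 med [ 0.4198 -0.1053  0.0217] zt 0.0241 rect [433.4 -67.4] [149.   44.2] 69.9
```

The bar sits at lock −189 mm, so the lid is shut. Now press the boot fully.

Call:
step_arm(
  motion=[
    [0, 0, 0, 0.4, 0],
    [0, 0, 0, 0.8, 0],
    [0, 0, 0, 1.2, 0],
    [0, 0, 0, 1.5, 0],
    [0, 0, 0, 1.7, 0],
    [0, 0, 0, 1.7, 0],
    [0, 0, 0, 1.7, 0],
  ],
)

```text
time: 24.2
tool_pos: [0.4996, 0.2135, 0.0844]
tcp_rot: [-0.288, 3.126, 0.0]
wrist_force: [0.3, -0.6, 6.5]
width: 0.002
grip_force: 2.9
```

Call:
step_arm(
  motion=[
    [0, 0, 0, 0.1, 0],
    [0, 0, 0, 0.1, 0],
    [0, 0, 0, 0.1, 0],
  ],
)

```text
time: 24.5
tool_pos: [0.4996, 0.2135, 0.0839]
tcp_rot: [-0.288, 3.126, 0.0]
wrist_force: [-0.2, -1.2, 8.1]
width: 0.003
grip_force: 4.1
```

Call:
step_arm(
  motion=[
    [0, 0, 0, 0.05, 0],
    [0, 0, 0, 0.05, 0],
    [0, 0, 0, 0.05, 0],
  ],
)

```text
time: 24.8
tool_pos: [0.4997, 0.2136, 0.0839]
tcp_rot: [-0.288, 3.126, 0.0]
wrist_force: [-0.6, -1.6, 10.6]
width: 0.001
grip_force: 5.4
```

Call:
step_arm(
  motion=[
    [0, 0, 0, 0.05, 0],
    [0, 0, 0, 0.05, 0],
    [0, 0, 0, 0.05, 0],
  ],
)

```text
time: 25.1
tool_pos: [0.4997, 0.2136, 0.0838]
tcp_rot: [-0.288, 3.126, 0.0]
wrist_force: [-2.5, -3.0, 12.9]
width: -0.004
grip_force: 6.7
```

Bottom stop reached. I'll let up fully, then feel the boot again about 4 mm down and then 8 mm down.

Call:
step_arm(
  motion=[
    [0, 0, 0, -0.8, 0],
    [0, 0, 0, -1.6, 0],
    [0, 0, 0, -2.2, 0],
    [0, 0, 0, -2.2, 0],
    [0, 0, 0, -2.2, 0],
    [0, 0, 0, -1.8, 0],
    [0, 0, 0, -1.5, 0],
    [0, 0, 0, -1.2, 0],
    [0, 0, 0, -1.2, 0],
    [0, 0, 0, -1.2, 0],
    [0, 0, 0, -1.2, 0],
  ],
)

```text
time: 26.2
tool_pos: [0.4984, 0.2132, 0.0936]
tcp_rot: [0.288, -3.128, 0.0]
wrist_force: [-0.7, -0.1, 0.5]
width: 0.002
grip_force: 0.3
```

Call:
step_arm(
  motion=[
    [0, 0, 0, 0.2, 0],
    [0, 0, 0, 0.4, 0],
    [0, 0, 0, 0.4, 0],
    [0, 0, 0, 0.4, 0],
    [0, 0, 0, 0.4, 0],
  ],
)

```text
time: 26.7
tool_pos: [0.4988, 0.2133, 0.0901]
tcp_rot: [-0.288, 3.128, 0.0]
wrist_force: [-1.3, -0.3, 4.8]
width: -0.002
grip_force: 2.2
```

Under 1 N at 4.5 mm down and 4.8 N at 8 mm, so the bolt is DOWN. Now grip the bar again and pull gently.

Call:
step_arm(
  motion=[
    [0, 0, 0, -3, 0],
    [0, 0, 0, -5.5, 0],
    [8.5, 0, -4, -5.5, 0],
    [8.5, 0, -8, -5.5, 0],
    [8.5, 0, -12, -5.5, 0],
    [8.5, 0, -16, -5.5, 0],
    [8.5, 0, -18.8, -4.5, 0],
    [8.5, 0, -18.8, -1, 0],
    [8.5, 0, -18.8, 2, 0],
    [8.5, 0, -18.8, 4.3, 0],
    [8.5, 0, -18.8, 4.3, 0],
    [8.5, 0, -18.8, 4.3, 0],
    [8.5, 0, -18.8, 4.3, 0],
  ],
)

```text
time: 28.0
tool_pos: [0.5343, 0.0285, 0.0481]
tcp_rot: [-0.288, 3.126, -0.0]
wrist_force: [0.8, 0.0, 0.3]
width: 0.992
grip_force: 0.0
```

Call:
step_arm(
  motion=[
    [4, 0, 0, 0, 0],
    [3, 0, 0, 0, 0],
    [2.4, 0, 0, 0, 0],
    [2, 0, 0, 0, 0],
    [1.4, 0, 0, 0, 0],
    [1.4, 0, 0, 0, 0],
    [1.4, 0, 0, 0, 0],
    [1.4, 0, 0, 0, 0],
    [1.4, 0, 0, 0, 0],
  ],
  force=20,
)

```text
time: 28.9
tool_pos: [0.5331, 0.0285, 0.047]
tcp_rot: [-0.288, 3.128, 0.0]
wrist_force: [-0.9, 0.0, 5.7]
width: 0.206
grip_force: 24.9
```

Call:
step_arm(
  motion=[
    [1.4, 0, -0.1, 0, 0],
    [1.4, 0, -0.2, 0, 0],
    [1.4, 0, -0.2, 0, 0],
    [1.4, 0, -0.2, 0, 0],
  ],
)

```text
time: 29.3
tool_pos: [0.5334, 0.0265, 0.0471]
tcp_rot: [-0.288, 3.128, 0.0]
wrist_force: [-1.6, 0.4, 6.1]
width: 0.212
grip_force: 24.9
```

Call:
step_arm(
  motion=[
    [1.4, 0, -0.1, 0, 0],
    [1.4, 0, -0.1, 0, 0],
    [1.4, 0, -0.1, 0, 0],
  ],
)

```text
time: 29.6
tool_pos: [0.5336, 0.0256, 0.047]
tcp_rot: [-0.288, 3.128, 0.0]
wrist_force: [-1.2, 0.3, 4.7]
width: 0.206
grip_force: 24.9
```

Call:
step_arm(
  motion=[
    [1.4, 0, -0.05, 0, 0],
    [1.4, 0, -0.05, 0, 0],
    [1.4, 0, -0.05, 0, 0],
  ],
)

```text
time: 29.9
tool_pos: [0.5337, 0.0251, 0.047]
tcp_rot: [-0.288, 3.128, 0.0]
wrist_force: [-1.9, 1.6, 5.9]
width: 0.207
grip_force: 24.9
```

Call:
step_arm(
  motion=[
    [1.4, 0, -0.05, 0, 0],
    [1.4, 0, -0.05, 0, 0],
    [1.4, 0, -0.05, 0, 0],
  ],
)

```text
time: 30.2
tool_pos: [0.5338, 0.0247, 0.0471]
tcp_rot: [-0.288, 3.128, 0.0]
wrist_force: [-1.2, 1.1, 5.5]
width: 0.204
grip_force: 24.9
```

Call:
step_arm(
  motion=[
    [1.4, 0, -0.05, 0, 0],
    [1.4, 0, -0.05, 0, 0],
    [1.4, 0, -0.05, 0, 0],
  ],
)

```text
time: 30.5
tool_pos: [0.5338, 0.0247, 0.0471]
tcp_rot: [-0.288, 3.128, 0.002]
wrist_force: [-2.4, 2.8, 6.0]
width: 0.203
grip_force: 25.0
```

Call:
step_arm(
  motion=[
    [1.4, 0, -0.05, 0, 0],
    [1.4, 0, -0.05, 0, 0],
    [1.4, 0, -0.05, 0, 0],
  ],
)

```text
time: 30.8
tool_pos: [0.5338, 0.0247, 0.047]
tcp_rot: [0.288, -3.128, -0.003]
wrist_force: [-2.7, 4.2, 5.7]
width: 0.207
grip_force: 25.0
```

The lid stops 4 mm out and the force is rising. A little more gives a clear margin over 2 N plus friction.

Call:
step_arm(
  motion=[
    [1.4, 0, -0.05, 0, 0],
    [1.4, 0, -0.1, 0, 0],
    [1.4, 0, -0.1, 0, 0],
    [1.4, 0, -0.1, 0, 0],
    [1.4, 0, -0.1, 0, 0],
  ],
)

```text
time: 31.3
tool_pos: [0.5338, 0.0246, 0.0471]
tcp_rot: [0.287, -3.128, -0.005]
wrist_force: [-2.4, 8.4, 6.0]
width: 0.209
grip_force: 25.1
```

The bolt holds at about 7 N. Relax, ease the lid back to mid-play, release and rise.

Call:
step_arm(
  motion=[
    [1.4, 0, 0.1, 0, 0],
    [1.4, 0, 0.2, 0, 0],
    [1.4, 0, 0.3, 0, 0],
    [1.4, 0, 0.35, 0, 0],
    [1.4, 0, 0.35, 0, 0],
    [4, 0, 0.35, 0, 0],
    [8.5, 0, 0.35, 0, 0],
    [8.5, 0, 0.35, 0, 0],
    [8.5, 0, 0.35, 0, 0],
    [8.5, 0, 0.35, 0, 0],
    [8.5, 0, 0.35, 0, 0],
    [8.5, 0, 0.35, -3, 0],
    [8.5, 0, 0.35, -7, 0],
    [8.5, 0, 0.35, -12, 0],
    [8.5, 0, 0.35, -12, 0],
    [8.5, 0, 0.35, -12, 0],
    [8.5, 0, 0.35, -12, 0],
    [8.5, 0, 0.35, -12, 0],
  ],
)

```text
time: 33.1
tool_pos: [0.5318, 0.026, 0.1646]
tcp_rot: [0.288, -3.125, -0.001]
wrist_force: [-0.6, 0.1, 1.0]
width: 0.994
grip_force: 0.0
```

```bash
python3 - <<'E'
from h import *
import m
look('scene'); m.reds('scene')
s=bot.read_state(); print(s['time'],s['wrist_force'].round(2),s['tool_pos'].round(3),s['width'],abs(s['joint_vel']).max())
print(bot.finish_job())
E
```

```text
scene [274.4 210.3] 221 med [0.5426 0.0192 0.0864] zt 0.0972 rect [ 750.2 -195.2] [ 48.9 647.5] 44.6
scene [182.8 249.2] 94 med [ 0.4288 -0.1183  0.0149] zt 0.0179 rect [ 427.5 -107.6] [70.9 13.9] 86.4
scene [327.1 251.6] 53 med [ 0.7045 -0.0439  0.1232] zt 0.1268 rect [703.8 -43.4] [15.3  6.3] 27.9
33.15 [-0.31 -0.85 -0.95] [0.532 0.026 0.165] 0.9949724304672514 0.005949590183040976
the job is handed in; nothing more can be done
None
```

The lid is fully shut and locked: a gentle pull of about 8 N at the grip met the bolt 4 mm out, then I let go, backed the arm clear and handed the job in at 33 s (the verdict was not shown).

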